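# Clear a cut specimen and trip the hidden reset with a stylus

## Robot

A 6-joint arm with a two-finger parallel gripper is mounted at the origin on the work surface. World frame = base frame: x ahead of the robot, y to its left, z up, the work surface at z = 0. Lengths are in m, angles in rad, forces in N, time in s.
With the tool pointing down it reaches from about 0.35 to 0.975 m from the base axis. Payload 4.9 kg.
Tool frame: the origin (TCP) lies midway between the tips of the shut fingers; the grasp point (between the pads) lies 19 mm behind it; z points along the fingers, y is the line along which they close (so a half turn about z gives the same grasp; the last joint's range is limited). The gripper opens to 85 mm and grips with 20 to 120 N. Pads are 22 mm wide; open, the fingers measure 114 mm over their backs; the gripper's body (76 mm by 85 mm) begins 54 mm behind the grasp point. The pads swing forward as they close: fully open they stand 13 mm farther back than shut.
Start: joints at [-1.448, 0.053, 1.613, -0, 1.476, -0.119], TCP at [0.15, -0.607, 0.231] pointing down, gripper open.
Joint ranges: [-3.01, 3.01], [-1.01, 2.22], [0.06, 2.58], [-1.02, 4.17], [0.09, 2.62], [-3.14, 3.14]. Speed limits (rad/s): [2.57, 2.57, 3.14, 3.14, 3.14, 3.14].

## Interface

Orientations are given as a rotation vector (axis times angle).
In Python, from station import ctrl gives the robot as it stands. The module is installed in compiled form; this text tells all that it offers.
- The arm moves only by the shell command python3 -m handwheel 'ROWS' [OPENING] [FORCE]. ROWS is JSON, a list of rows, each a list of 2 entries, a list of its own where there are three numbers: the shift along the tool's x, y, z in cm, then the turn, a rotation vector about the tool's x, y, z in rad. In form: [[[tx, ty, tz], [ax, ay, az]], ...]. A call has 1 to 5 rows; each row is the pose to reach, as a shift and turn from the pose commanded when the call began, along the tool's axes at that moment; what a row does not reach only later rows make up. A row lasts 1/8 s, in which the tool goes at most 62.5 mm and 10.7 degrees, less where a joint would pass 70% of its speed; a pose out of reach is approached as far as the arm can. A call with a gripper value outside its range is refused whole. OPENING is the gripper's target within -1 to 1 (shut at 1, half-way at 0, fully open at -1), set as the call begins (- or left out, the last holds). The fingers move at their own pace and stop on an object; FORCE is the grip in N (left out, the last holds). Time passes only in rows, so rows that repeat a pose let the fingers close. It gives the time, the measured TCP pose, the force, the opening and the grip force at its end, in the units of the state.
- ctrl.get_obs(): the state, without advancing time (a new reading comes with each control period).
- ctrl.get_image(name): name is "side" or "top"; returns the picture (420x560x3 uint8, blue, green, red); there is no depth.
- ctrl.calibration(name): a dict with "fx", "fy", "cx", "cy" (pixels), "R" (3x3) and "t" (3): a world point X has camera coordinates R X + t. Camera axes: x right, y down, z forward; pixel columns grow to the right and rows downward; lengths in m; the calibration is good to about 2 mm. A picture is of the moment at which its call begins. calibration takes no time and is no camera call.
- ctrl.finish_job(): hands the job in; it is judged then, once.
Trained networks look in the newest picture that a camera, given by its name, has taken for a name from the list of things; names that differ only in an ending like _2 or _b are one class to them, and where a whole thing is asked for, a point or a joint stands for the part that bears it (a point fixed in the world has none). Each returns a list of dicts, best first, with "score" (0 to 1); they miss things now and then, are a little off and sometimes report something else, mostly with a low value. They report only what shows in the picture. A call takes as long as a camera call. They do not tell look-alikes from the thing itself.
- ctrl.look_for(camera, query): "position" ([column, row] in pixels, amid what is visible of it).
- ctrl.landmark_of(camera, query): "position" ([column, row] in pixels: a listed point, or the origin of a listed thing).
The state is a dict: "t": time; "q": joint angles; "dq": joint speeds; "effort": joint torques, N m; "tool_pos": TCP position; "tool_rot": TCP orientation; "contact_force": force on the tool from outside, world axes, zero at the start; "wrist_torque": the same for the moment, N m; "opening": finger opening in m; "grip_force": force on a finger pad.
Only numpy, scipy, OpenCV 4.12 (cv2) and the standard library are available. Lean on these libraries where they do the work, as an engineer would, in place of code of your own. Each camera call takes 0.05 s, during which the arm holds its last target. There are 200 camera calls.

## Task

The specimen loader has stopped because a cut disc was laid in its tray. First take the cut disc, the one with a flat side, out of the tray and put it in the scrap bin, leaving the whole discs where they are; then take the stylus from its stand and slide its tip along the black groove of the reset unit until it drops into the hidden hole, and push the pin at the bottom fully home so that the flag stands up. Finally put the stylus back upright in its stand, fully seated, and disturb nothing else on the bench.

Things in the scene. Friction and masses are not known exactly. Their poses are not given: they have to be found in the camera images.
- cut_disc_mid (a point): Middle of the cut steel disc (the odd one): 36 mm across, 22 mm thick, one side sawn off along a straight line. The point is half-way up, mid-way between flat and arc. x points from the flat to the arc; along x it measures 25 mm (flat at -12.5, arc at +12.5), along y 36 mm, widest at x = -5.5 mm; z up. Lies flat in the tray, about 0.13 kg, any of four places, any turn.
- disc_a_mid (a point): Middle (half-way up) of a whole round steel disc, 36 mm across, 22 mm thick, lying flat in the tray. Stays where it is (within 20 mm).
- disc_b_mid (a point): Middle (half-way up) of a whole round steel disc, 36 mm across, 22 mm thick, lying flat in the tray. Stays where it is (within 20 mm).
- disc_c_mid (a point): Middle (half-way up) of a whole round steel disc, 36 mm across, 22 mm thick, lying flat in the tray. Stays where it is (within 20 mm).
- tray: Fixed grey metal loading tray, 180 x 180 mm, rim 12 mm high, 4 mm walls; the origin is the centre of its underside, on the bench. Its inner floor is 4 mm above the bench. The four discs stand near x, y = +-40 mm in its frame.
- scrap: Fixed open grey scrap bin, 130 x 130 mm outside, 40 mm high, 4 mm walls and an inner floor about 4 mm up; the origin is the centre of its underside, on the bench. Holds nothing at the start.
- stylus_grip (a point): Centre of the stylus's handle, a grey square bar 14 x 14 mm and 60 mm long, upright; z runs up along the stylus, x and y square to the handle's faces. Below the handle come a round steel collar (22 mm across, 6 mm thick, 30 to 36 mm under this point) and a steel shaft of 6 mm diameter with a round end. Loose, about 60 g.
- stylus_tip (a point): Lower tip of the stylus, 78 mm below the handle's centre and 42 mm below the collar's underside; z up along the stylus.
- stand: Fixed aluminium stand, 60 x 60 mm, 48 mm high; the origin is the centre of its underside, on the bench. A plain hole of 12 mm runs down its centre, with a 2 mm chamfer at the mouth. Seated, the stylus's collar rests on top of the stand and its tip is 6 mm above the bench.
- unit: Fixed light grey reset unit, 110 (x) x 260 (y) x 50 (z) mm; the origin is the centre of its underside, on the bench. A black groove 12 mm wide (x = -6 to 6 mm), 96 mm long (y = -48 to 48 mm) and 3 mm deep (floor at 47 mm) runs along its y in the middle of the top. The hidden hole lies in the groove's floor.
- groove_start (a point): Centre of the groove floor at its -y end (unit frame); the groove's y axis points to the other end. The rigid floor has one hole, 12 x 12 mm, as wide as the groove, its centre anywhere between 18 and 78 mm from this end. A thin black dust skin without resistance hides it from sight.
- groove_end (a point): Centre of the groove floor at its +y end.
- plunger (a joint): Travel of the hidden steel pin in the hole, 0 (up) to 0.006 m (fully home). The pin is 10 mm across; its top lies 7 mm below the groove's floor at 0. It moves straight down against about 4 N of friction, does not spring back, and ends on a hard stop.
- flag_top (a point): Top edge of the aluminium flag, 28 mm wide, in a black slot in the unit's top near its +y end. Geared to the pin: flush with the top (level 49 mm) while the pin is up, standing 15 mm higher once the pin is fully home.
- mouse: Grey computer mouse, 100 x 60 mm, 34 mm high, a loose bystander; origin under its centre.
- jar: Amber jar, 56 mm across, 75 mm high, a loose bystander; origin under its centre.
- carton: Small cardboard box, 60 x 90 x 45 mm, a loose bystander; origin under its centre.
Things that resemble listed ones, but are neither listed nor needed, are in the scene too. What is shaped like the stand but red is not meant.

How it is judged:
On the way, in this order (a step that is already met when the one before it is completed fails the run):
1. the cut disc lies released in the scrap bin (x of cut_disc_mid in the frame of scrap between -0.058 and 0.058 m and y of cut_disc_mid in the frame of scrap between -0.058 and 0.058 m and z of cut_disc_mid in the frame of scrap between 0 and 0.035 m and contact force between the fingers and cut_disc below 0.05 N and linear speed of cut_disc below 0.03 m/s), for 0.2 s.
2. the stylus is lifted clear of its stand (tip more than 50 mm above the bench) (height (world z) of stylus_tip above 0.05 m), for 0.1 s.
3. the stylus's tip is down in the hidden hole and has pushed the pin fully home (value of joint plunger above 0.005 m and z of stylus_tip in the frame of unit below 0.041 m and x of stylus_tip in the frame of unit between -0.01 and 0.01 m and y of stylus_tip in the frame of unit between -0.05 and 0.05 m), for 0.1 s.
At the end, for the whole second after the job is handed in: Cut disc still inside the scrap bin; hidden pin home (over 5 of 6 mm), flag up; stylus at rest in its stand, tip within 6 mm of the hole centre and at most 10 mm above the bench, leaning under 7 degrees; whole discs within 20 mm of their starts; nothing touched (x of cut_disc_mid in the frame of scrap between -0.058 and 0.058 m and y of cut_disc_mid in the frame of scrap between -0.058 and 0.058 m and z of cut_disc_mid in the frame of scrap between 0 and 0.035 m and linear speed of each of cut_disc, stylus below 0.02 m/s and value of joint plunger above 0.005 m and z of stylus_tip in the frame of stand below 0.01 m and horizontal distance between stylus_tip and stand below 0.006 m and angle between stylus_tip's own z axis and vertical below 0.12 rad and distance of each of disc_a_mid, disc_b_mid, disc_c_mid from where it was at the start of the episode below 0.02 m).
It fails at once if a bystander (mouse, jar or carton) is moved by more than 20 mm (distance of any of mouse, jar, carton from where it was at the start of the episode above 0.02 m).
It fails at once if a whole disc is moved by more than 20 mm (distance of any of disc_a_mid, disc_b_mid, disc_c_mid from where it was at the start of the episode above 0.02 m).
It also fails if it takes over 64 s, if anything falls off the work surface, if the arm or the gripper's body presses on something with over 40 N, if the wrist force passes 120 N, or if a joint passes its speed limit or range.

## Working session

There is one attempt and no reset: what is moved stays moved. The work goes in short steps, Python scripts to look and compute and a shell command to move; the robot and the scene stay as the last step left them, time stands still between calls to the robot, and variables do not carry over. Pictures are saved under pics/ and viewed, at most 12 in all, crops included, and the job is handed in when it is done.

```bash
mkdir -p pics
cat > h.py <<'E'
import numpy as np,cv2
from scipy.spatial.transform import Rotation as R
from station import ctrl
def ray(c,uv):
    k=ctrl.calibration(c);Rm=np.array(k["R"]);t=np.array(k["t"])
    d=Rm.T@np.array([(uv[0]-k["cx"])/k["fx"],(uv[1]-k["cy"])/k["fy"],1]);return -Rm.T@t,d
def at(c,uv,z):
    o,d=ray(c,uv);return o+d*(z-o[2])/d[2]
def proj(c,X):
    k=ctrl.calibration(c);p=np.array(k["R"])@np.array(X)+np.array(k["t"]);return np.array([k["fx"]*p[0]/p[2]+k["cx"],k["fy"]*p[1]/p[2]+k["cy"]])
def need(X):
    "shift in tool axes (cm) from measured TCP to world X"
    s=ctrl.get_obs();return np.round(R.from_rotvec(s["tool_rot"]).inv().apply(np.array(X)-s["tool_pos"])*100,2)
E
python3 - <<'E'
from h import *
s=ctrl.get_obs();print({k:np.round(v,3).tolist() for k,v in s.items()})
print(R.from_rotvec(s["tool_rot"]).as_matrix().round(3))
a=ctrl.get_image("top");b=ctrl.get_image("side")
cv2.imwrite("pics/top.png",a);cv2.imwrite("pics/side.png",b)
Z=dict(cut_disc_mid=.015,disc_a_mid=.015,tray=0,scrap=0,stylus_grip=.084,stylus_tip=.006,stand=0,unit=0,groove_start=.047,groove_end=.047,flag_top=.049,mouse=0,jar=0,carton=0)
for c in("top","side"):
  print(c,(-np.array(ctrl.calibration(c)["R"]).T@ctrl.calibration(c)["t"]).round(3))
  for n,z in Z.items():
    print(n,[(round(r["score"],2),np.round(r["position"]).tolist(),at(c,r["position"],z)[:2].round(3).tolist()) for r in ctrl.landmark_of(c,n) if r["score"]>.2])
E
```

```text
{'t': 0.0, 'q': [-1.448, 0.053, 1.614, 0.0, 1.476, -0.119], 'dq': [0.001, -0.001, -0.001, -0.0, -0.002, -0.002], 'effort': [0.003, -39.369, -37.017, 0.0, 0.007, 0.0], 'tool_pos': [0.15, -0.606, 0.23], 'tool_rot': [-3.117, -0.379, -0.0], 'contact_force': [1.12, -0.404, -0.155], 'wrist_torque': [-0.075, -0.039, 0.018], 'grip_force': 0.0, 'opening': 0.085}
[[ 0.971  0.239 -0.   ]
 [ 0.239 -0.971  0.002]
 [ 0.    -0.002 -1.   ]]
top [0.491 0.062 0.99 ]
cut_disc_mid [(0.57, [391.0, 205.0], [0.557, -0.219]), (0.55, [414.0, 193.0], [0.585, -0.274])]
disc_a_mid [(0.7, [375.0, 187.0], [0.601, -0.181])]
tray [(0.67, [194.0, 222.0], [0.528, 0.258]), (0.66, [393.0, 207.0], [0.553, -0.226])]
scrap [(0.73, [292.0, 254.0], [0.445, 0.024])]
stylus_grip [(0.52, [287.0, 170.0], [0.637, 0.033])]
stylus_tip []
stand [(0.84, [283.0, 176.0], [0.637, 0.04]), (0.56, [203.0, 134.0], [0.743, 0.236]), (0.54, [375.0, 219.0], [0.525, -0.182])]
unit [(0.61, [176.0, 222.0], [0.528, 0.303])]
groove_start [(0.87, [192.0, 217.0], [0.538, 0.253]), (0.39, [221.0, 298.0], [0.35, 0.188]), (0.21, [405.0, 220.0], [0.52, -0
[... 435 characters left out ...]
, [302.0, 320.0], [0.557, -0.227]), (0.64, [236.0, 236.0], [0.449, 0.033])]
scrap [(0.95, [236.0, 234.0], [0.449, 0.039])]
stylus_grip [(0.72, [313.0, 201.0], [0.626, 0.035]), (0.57, [315.0, 229.0], [0.608, -0.068])]
stylus_tip [(0.72, [323.0, 333.0], [0.587, -0.265])]
stand [(0.96, [337.0, 184.0], [0.744, 0.239]), (0.57, [314.0, 232.0], [0.631, 0.026])]
unit [(0.61, [260.0, 180.0], [0.529, 0.282])]
groove_start [(0.81, [262.0, 169.0], [0.532, 0.262])]
groove_end [(0.8, [254.0, 152.0], [0.518, 0.372])]
flag_top []
mouse [(0.66, [192.0, 199.0], [0.341, 0.202])]
jar [(0.95, [390.0, 288.0], [0.747, -0.168])]
carton [(0.79, [357.0, 211.0], [0.761, 0.102]), (0.73, [277.0, 295.0], [0.52, -0.161])]
```

View pics/top.png

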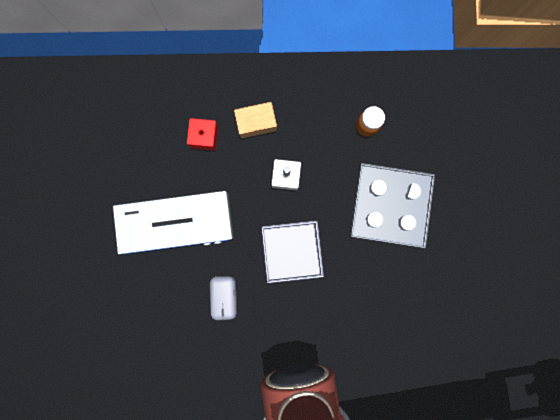

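View pics/side.png

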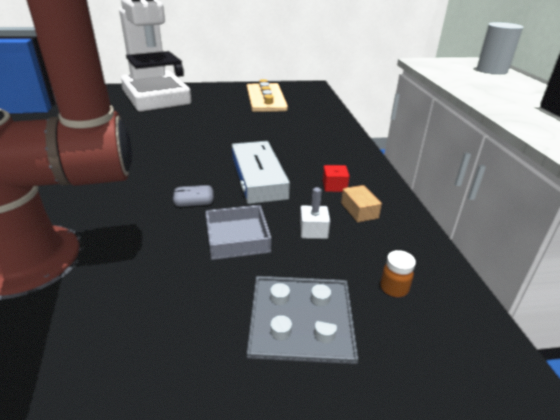

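The top view shows the tray at about (393,206) with four discs: (378,187), (375,219), (408,223) and (414,191). The one at (414,191) looks flat-sided, so it should be the cut disc. There are two stand-shaped things. The white one at (286,174) has a handle in it and fits; the red one at (201,134) is excluded. The unit is at (172,222), with its groove running from (192,219) to (152,224) and the flag slot at (131,213), which is the +y end. Next I'll confirm these in one crop and measure the angles.

Run:
```python
from h import *
a=cv2.imread("pics/top.png");b=cv2.imread("pics/side.png")
up=lambda im,x,y,w,h,W,H:cv2.resize(im[y:y+h,x:x+w],(W,H),interpolation=cv2.INTER_CUBIC)
c=np.vstack([np.hstack([up(a,345,155,100,100,400,300),up(a,250,140,80,80,400,300)][0:2]),np.hstack([up(b,245,270,120,90,400,300),up(a,105,185,140,80,400,300)])])
cv2.imwrite("pics/crop.png",c)
g=cv2.cvtColor(a,cv2.COLOR_BGR2GRAY)
def comps(roi,m,z,mn,mx):
    x,y,w,h=roi;m=m[y:y+h,x:x+w].astype(np.uint8)
    cs,_=cv2.findContours(m,cv2.RETR_LIST,cv2.CHAIN_APPROX_NONE)
    for k in cs:
        A=cv2.contourArea(k)
        if mn<A<mx:
            P=np.array([at("top",p[0]+[x,y],z)[:2] for p in k],np.float32)*1000
            r=cv2.minAreaRect(P);print(np.round(A),np.round(r[0],1),np.round(r[1],1),"ang",round(r[2],1),"px",np.round(k.mean(0)+[x,y]).tolist())
print("discs");comps((355,165,78,80),g>205,.026,30,400)
print("tray");comps((340,150,105,105),g>60,.012,2000,9e4)
print("stand");comps((262,150,50,50),g>150,.048,100,2000)
print("unit");comps((100,180,145,85),g>200,.05,1000,20000)
print("groove");comps((118,195,105,50),g<110,.05,20,900)
print("bin");comps((250,210,85,85),g>60,.04,1000,9000)
```

```text
discs
85.0 [ 512.4 -238.9] [43.2 26.5] ang 16.1 px [[402.0, 224.0]]
63.0 [ 519.4 -159.9] [40.3 21.3] ang 21.2 px [[369.0, 222.0]]
89.0 [ 588.1 -256.8] [45.9 23.5] ang 4.5 px [[409.0, 192.0]]
72.0 [ 590.7 -173.2] [40.8 21.3] ang 37.9 px [[373.0, 191.0]]
tray
5592.0 [ 558.  -222.3] [184.5 183.5] ang 79.9 px [[393.0, 205.0]]
stand
674.0 [634.4  34.5] [62.6 63.6] ang 82.5 px [[286.0, 173.0]]
unit
5376.0 [524.3 298.9] [116.9 261.2] ang 6.3 px [[173.0, 223.0]]
groove
102.0 [527.1 300. ] [ 8.1 90.5] ang 6.4 px [[172.0, 222.0]]
284.0 [579.7 343.9] [158.9  20.8] ang 88.8 px [[150.0, 197.0]]
bin
3230.0 [453.1  24.4] [133.7 134. ] ang 5.0 px [[292.0, 252.0]]
```

View pics/crop.png

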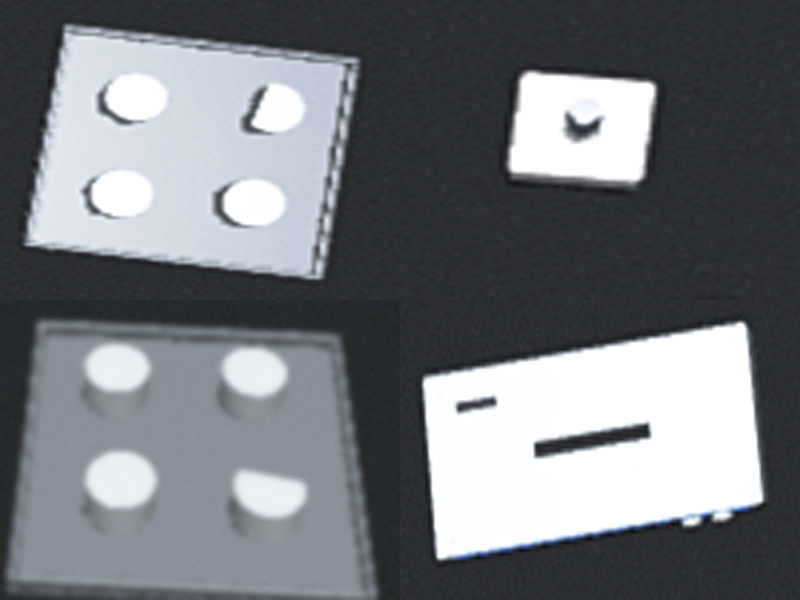

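The crop confirms both: the cut disc is the one at (414,191), with its flat facing the disc at (378,187), and the white stand at (286,174) holds the stylus. Next I'll fit the disc's pose.

```bash
cat > fit.py <<'E'
from h import *
from scipy.optimize import minimize
th=np.linspace(0,2*np.pi,200)
def outline(x,y,a,z):
    px=18*np.cos(th);py=18*np.sin(th);px=np.maximum(px,-7.0)-5.5  # mid frame: flat -12.5, arc 12.5, circle centre at -5.5
    c,s=np.cos(a),np.sin(a);return np.c_[x+(c*px-s*py)/1000,y+(s*px+c*py)/1000,np.full(200,z)]
S=8
def fit(cams,z=.026,x0=(.585,-.275)):
    D=[]
    for c,thr in cams:
        im=cv2.cvtColor(cv2.imread(f"pics/{c}.png"),cv2.COLOR_BGR2GRAY);u,v=np.round(proj(c,[*x0,z])).astype(int)
        o=np.array([u-14,v-14]);D.append((c,o,im[o[1]:o[1]+28,o[0]:o[0]+28].astype(float),thr))
    def cost(p):
        e=0
        for c,o,im,thr in D:
            q=np.array([proj(c,X) for X in outline(*p,z)])-o
            m=np.zeros((28*S,28*S),np.uint8);cv2.fillPoly(m,[np.round((q+.5)*S*16).astype(np.int32)],255,shift=4)
            m=cv2.GaussianBlur(cv2.resize(m,(28,28),interpolation=cv2.INTER_AREA).astype(float)/255,(3,3),.6)
            t=np.clip((im-thr[0])/(thr[1]-thr[0]),0,1);e+=((m-t)**2).sum()
        return e
    b=min((minimize(cost,[*x0,a],method="Nelder-Mead",options=dict(initial_simplex=np.array([[*x0,a],[x0[0]+.01,x0[1],a],[x0[0],x0[1]+.01,a],[*x0,a+.5]]))) for a in np.arange(-3,3,.75)),key=lambda r:r.fun)
    print([c[0] for c in cams],b.x[:2].round(4),"deg",np.degrees(b.x[2]).round(1),"cost",round(b.fun,2))
E
python3 - <<'E'
from fit import *
for c in("top","side"):
    im=cv2.cvtColor(cv2.imread(f"pics/{c}.png"),cv2.COLOR_BGR2GRAY);u,v=np.round(proj(c,[.585,-.275,.026])).astype(int);print(im[v-9:v+10:3,u-14:u+15:2])
T=("top",(180,250));Sd=("side",(130,225))
fit([T]);fit([Sd]);fit([T,Sd])
E
```

```text
[[211 209 209 211 131 255 255 253 213 200 203 199 201 200 133]
 [210 210 213 128 124 255 254 255 255 217 201 202 197 201 131]
 [212 211 215  76 255 255 254 254 255 249 201 202 202 203 103]
 [210 215 132 125 255 254 254 254 255 240 199 200 203 204  85]
 [209 214  80 248 255 255 255 255 243 202 203 200 199 202 192]
 [213 214 176 142 139 149 207 205 204 205 206 201 200 162 201]
 [212 212 212 208 208 209 208 205 205 206 203 204 204 130 135]]
[[142 143 147 181 203 189 175 160 150 148 145 144 144 143 143]
 [143 143 163 228 238 238 238 237 235 231 225 215 195 161 144]
 [144 144 152 222 238 240 240 239 238 239 239 239 235 204 146]
 [143 137 108 158 228 238 239 238 239 239 240 240 232 179 144]
 [145 138 103 111 138 183 223 233 236 236 232 214 158 141 143]
 [142 144 123 113 125 135 141 147 152 153 149 139 135 141 143]
 [145 145 137 121 125 138 141 144 148 148 146 140 140 144 145]]Traceback (most recent call last):
  File "<stdin>", line 5, in <module>
  File "fit.py", line 21, in fit
    b=min((minimize(cost,[*x0,a],method="Nelder-Mead",options=dict(initial_simplex=np.array([[*x0,a],[x0[0]+.01
[... 326 characters left out ...]
mbda r:r.fun)
           ~~~~~~~~^^^^^^^^^^^^^^^^^^^^^^^^^^^^^^^^^^^^^^^^^^^^^^^^^^^^^^^^^^^^^^^^^^^^^^^^^^^^^^^^^^^^^^^^^^^^^^^^^^^^^^^^^^^^^^^^^^^^^^^^^^^^^^^^^^^^^^^^
    res = _minimize_neldermead(fun, x0, args, callback, bounds=bounds,
                               **options)
    fxr = func(xr)
    fx = function(np.copy(x), *(wrapper_args + args))
  File "fit.py", line 16, in cost
    q=np.array([proj(c,X) for X in outline(*p,z)])-o
                ~~~~^^^^^
  File "h.py", line 10, in proj
    k=ctrl.calibration(c);p=np.array(k["R"])@np.array(X)+np.array(k["t"]);return np.array([k["fx"]*p[0]/p[2]+k["cx"],k["fy"]*p[1]/p[2]+k["cy"]])
ValueError: time passes only in moves, steps and waits
```

```bash
sed -i 's/^from station import ctrl/from station import ctrl\nfrom functools import lru_cache\ncal=lru_cache(ctrl.calibration)/; s/k=ctrl.calibration(c)/k=cal(c)/' h.py
python3 - <<'E'
from fit import *
T=("top",(212,253));Sd=("side",(150,236))
fit([T]);fit([Sd]);fit([T,Sd])
E
```

```text
['top'] [ 0.5891 -0.2732] deg -111.0 cost 4.4
['side'] [ 0.5876 -0.2707] deg -110.2 cost 0.91
['top', 'side'] [ 0.5881 -0.2717] deg -111.7 cost 14.8
```

```bash
python3 -m handwheel '[[[50.5,-22,11],[0,0,0.607]],[[50.5,-22,11],[0,0,0.607]],[[50.5,-22,11],[0,0,0.607]],[[50.5,-22,11],[0,0,0.607]],[[50.5,-22,11],[0,0,0.607]]]' -0.18 40
python3 - <<'E'
from h import *
s=ctrl.get_obs();m=R.from_rotvec(s["tool_rot"]).as_matrix();print(s["t"],s["opening"],s["q"],m.round(3).tolist(),need([.588,-.272,.12]),"yaw y",np.degrees(np.arctan2(m[1,1],m[0,1])))
E
```

```text
t: 2.12
tool_pos: [0.3906, -0.4227, 0.1711]
tool_rot: [3.089, -0.571, 0.001]
contact_force: [-0.4, -1.2, 0.2]
opening: 0.0504
grip_force: 0.0
2.125 0.050383391346343266 [-9.54215656e-01 -2.05017836e-02  1.78915406e+00  1.40027271e-05
  1.37201484e+00  9.82405244e-01] [[0.934, -0.358, 0.001], [-0.358, -0.934, -0.001], [0.001, 0.001, -1.0]] [ 13.04 -21.14   5.11] yaw y -110.96037336170295
```

```bash
python3 -m handwheel '[[[13,-21.1,5.1],[0,0,0]],[[13,-21.1,5.1],[0,0,0]],[[13,-21.1,5.1],[0,0,0]],[[13,-21.1,5.1],[0,0,0]],[[13,-21.1,5.1],[0,0,0]]]'
python3 - <<'E'
from h import *
print(need([.588,-.272,.12]),need([.588,-.272,.009]))
cv2.imwrite("pics/s2.png",ctrl.get_image("side")[200:400,200:450].repeat(3,0).repeat(3,1))
E
```

```text
t: 2.75
tool_pos: [0.5878, -0.27, 0.1186]
tool_rot: [-3.089, 0.563, 0.003]
contact_force: [0.3, -0.3, -0.5]
opening: 0.0503
grip_force: 0.0
[ 0.09  0.18 -0.14] [ 0.11  0.19 10.96]
```

View pics/s2.png

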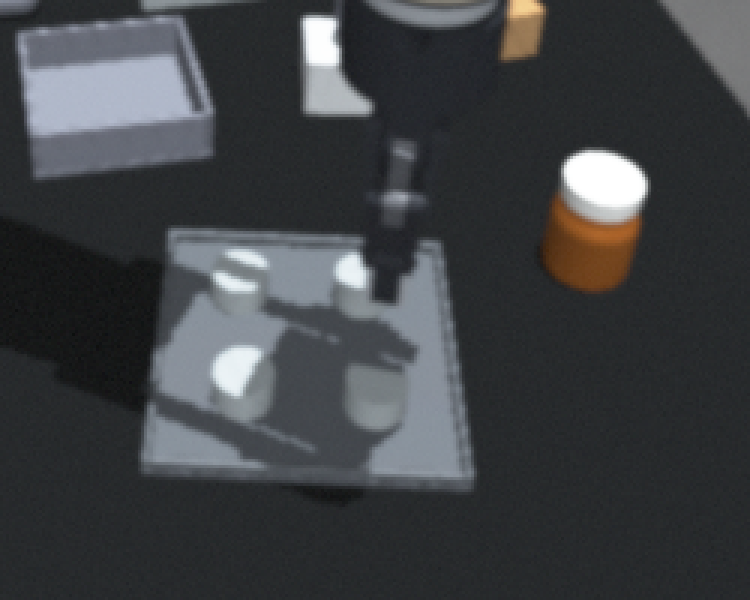

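The side view shows the gripper above the cut disc, which is in shadow at crop (375,395). The whole discs are clear of it, so I descend.

```bash
python3 -m handwheel '[[[0.1,0.2,5],[0,0,0]],[[0.1,0.2,8.5],[0,0,0]],[[0.1,0.2,10],[0,0,0]],[[0.1,0.2,10.8],[0,0,0]],[[0.1,0.2,10.8],[0,0,0]]]'
python3 -m handwheel '[[[0,0,0],[0,0,0]],[[0,0,0],[0,0,0]],[[0,0,0],[0,0,0]],[[0,0,0],[0,0,0]]]' 1 50
```

```text
t: 3.42
tool_pos: [0.5865, -0.2763, 0.0131]
tool_rot: [3.089, -0.571, 0.002]
contact_force: [-0.9, 0.4, -0.7]
opening: 0.0503
grip_force: 0.0
t: 3.92
tool_pos: [0.5876, -0.276, 0.0142]
tool_rot: [3.089, -0.57, 0.005]
contact_force: [-0.7, 0.8, 6.1]
opening: 0.0229
grip_force: 49.9
```

```bash
python3 -m handwheel '[[[0,0,-1],[0,0,0]],[[0,0,-4],[0,0,0]],[[0,0,-9],[0,0,0]],[[0,0,-12],[0,0,0]],[[0,0,-12],[0,0,0]]]'
python3 - <<'E'
from h import *
print(need([.452,.026,.135]))
cv2.imwrite("pics/s3.png",ctrl.get_image("side")[170:370,200:450].repeat(3,0).repeat(3,1))
E
```

```text
t: 4.55
tool_pos: [0.5878, -0.2766, 0.1357]
tool_rot: [3.087, -0.57, 0.009]
contact_force: [1.1, 0.0, -2.7]
opening: 0.0231
grip_force: 49.2
[-23.49 -23.42  -0.11]
```

View pics/s3.png

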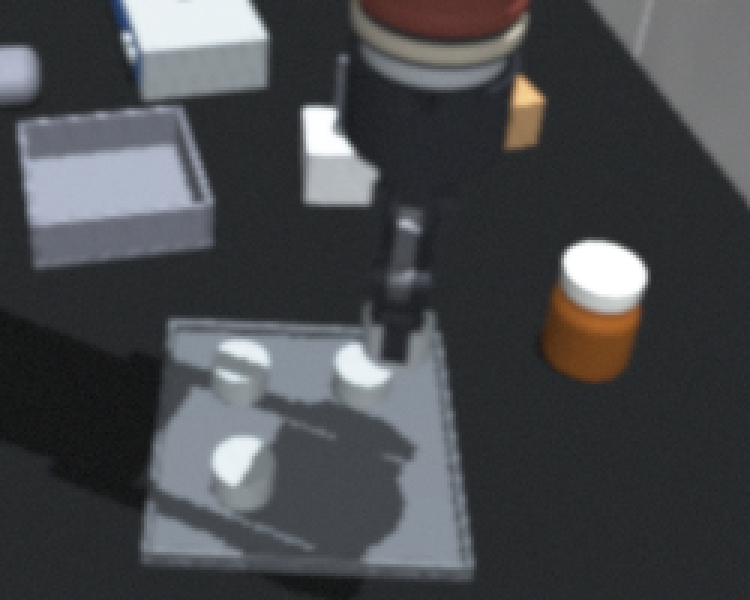

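Disc held at crop (400,335); the other three are in place and the bin is at crop (115,185). Moving to the bin.

```bash
python3 -m handwheel '[[[-23.5,-23.4,0],[0,0,0]],[[-23.5,-23.4,0],[0,0,0]],[[-23.5,-23.4,0],[0,0,0]],[[-23.5,-23.4,0],[0,0,0]],[[-23.5,-23.4,0],[0,0,0]]]'
python3 - <<'E'
from h import *
print(need([.452,.026,.135]))
E
```

```text
t: 5.22
tool_pos: [0.4552, 0.0113, 0.1291]
tool_rot: [3.089, -0.572, -0.008]
contact_force: [1.0, 1.1, -1.5]
opening: 0.0231
grip_force: 49.4
[-0.82 -1.26 -0.59]
```

```bash
python3 -m handwheel '[[[-1.2,-1.2,1],[0,0,0]],[[-1.2,-1.2,6],[0,0,0]],[[-1.2,-1.2,9.5],[0,0,0]],[[-1.2,-1.2,11],[0,0,0]],[[-1.2,-1.2,11.2],[0,0,0]]]'
python3 -m handwheel '[[[0,0,0],[0,0,0]],[[0,0,0],[0,0,0]]]'
python3 -m handwheel '[[[0,0,0],[0,0,0]],[[0,0,0],[0,0,0]],[[0,0,0],[0,0,0]],[[0,0,0],[0,0,0]]]' -0.18
python3 -m handwheel '[[[0,0,-4],[0,0,0]],[[0,0,-9],[0,0,0]],[[0,0,-15],[0,0,0]],[[0,0,-19],[0,0,0]],[[0,0,-19],[0,0,0]]]'
python3 - <<'E'
from h import *
s=ctrl.get_obs();m=R.from_rotvec(s["tool_rot"]).as_matrix();print(s["q"],m.round(3).tolist())
a=ctrl.get_image("top");b=ctrl.get_image("side");cv2.imwrite("pics/top4.png",a);cv2.imwrite("pics/side4.png",b)
print([(r["score"],at("side",r["position"],.015).round(3)) for r in ctrl.landmark_of("side","cut_disc_mid")])
cv2.imwrite("pics/c4.png",np.hstack([cv2.resize(b[190:270,190:290],(400,320),interpolation=cv2.INTER_CUBIC),cv2.resize(b[170:250,280:360],(400,320),interpolation=cv2.INTER_CUBIC)]))
for c,lo in(("top",0),("side",0)):
  for n,z in(("stylus_grip",.084),("stand",0.0)):
    print(c,n,[(round(r["score"],2),np.round(r["position"],1).tolist(),at(c,r["position"],z)[:2].round(4).tolist()) for r in ctrl.landmark_of(c,n)])
E
```

```text
t: 5.85
tool_pos: [0.45, 0.0248, 0.0185]
tool_rot: [3.089, -0.571, -0.006]
contact_force: [0.2, 0.7, -1.0]
opening: 0.0233
grip_force: 49.4
t: 6.1
tool_pos: [0.4525, 0.0248, 0.0217]
tool_rot: [-3.089, 0.571, -0.005]
contact_force: [-0.1, -0.2, -1.8]
opening: 0.0231
grip_force: 49.4
t: 6.6
tool_pos: [0.4512, 0.025, 0.0203]
tool_rot: [-3.089, 0.57, -0.0]
contact_force: [1.7, 0.6, 0.2]
opening: 0.0505
grip_force: 0.0
t: 7.22
tool_pos: [0.4535, 0.0248, 0.2148]
tool_rot: [-3.089, 0.57, -0.014]
contact_force: [-0.4, 0.2, -0.6]
opening: 0.0507
grip_force: 0.0
[-1.09502796e-01 -3.73183261e-01  2.01831462e+00  1.18921609e-05
  1.48781398e+00  1.82643377e+00] [[0.934, -0.357, 0.009], [-0.357, -0.934, -0.001], [0.008, -0.002, -1.0]]
[(0.55, array([0.665, 0.151, 0.015])), (0.3, array([ 0.52 , -0.173,  0.015]))]
top stylus_grip []
top stand [(0.75, [283.6, 174.1], [0.6403, 0.0388]), (0.62, [203.8, 136.4], [0.7377, 0.2331]), (0.59, [192.0, 218.9], [0.5352, 0.2633])]
side stylus_grip [(0.55, [316.7, 201.2], [0.6339, 0.033]), (0.49, [236.8, 234.3], [0.4486, -0.071])]
side stand [(0.72, [315.8, 231.9], [0.6373, 0.028]), (0.63, [338.3, 184.9], [0.7469, 0.2365])]
```

View pics/c4.png

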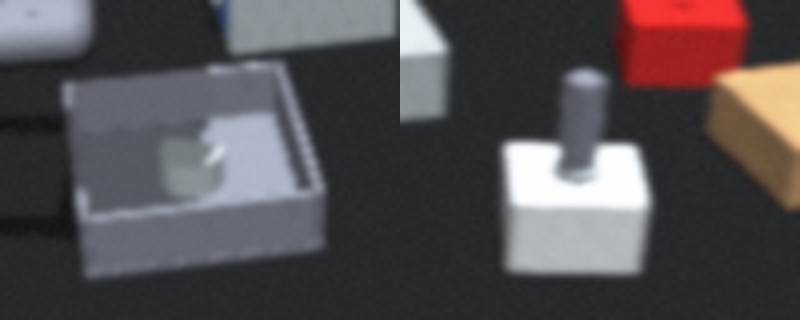

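The disc lies in the bin (crop 190,165); the stylus stands in the white stand (crop 585,120). Next I'll measure the handle's position and its yaw.

Run:
```python
from h import *
a=cv2.imread("pics/top.png");b=cv2.imread("pics/side4.png")
c=np.hstack([cv2.resize(a[158:192,268:306],(400,358),interpolation=cv2.INTER_LINEAR),cv2.resize(b[184:218,298:336],(400,358),interpolation=cv2.INTER_LINEAR)])
cv2.imwrite("pics/c5.png",c)
g=cv2.cvtColor(b,cv2.COLOR_BGR2GRAY);
for v in(188,190,193,197,201,204): print(v,g[v,308:326])
print("topg");g=cv2.cvtColor(a,cv2.COLOR_BGR2GRAY)
for v in range(165,178): print(v,g[v,279:296])
print(at("top",(287,169.3),.114),at("side",(317,188.8),.114))
```

```text
188 [ 42  39  44  44  57  87 120 148 162 161 146 119  88  61  46  38  41  53]
190 [ 41  41  40  46  67 100 129 153 167 169 168 152 125  88  54  42  43  56]
193 [ 42  40  41  49  65  81  88  92  97 102 103  98  86  66  50  41  40  39]
197 [42 40 43 49 70 84 91 92 95 98 99 94 80 58 43 41 41 43]
201 [41 41 42 59 71 84 91 93 97 98 97 92 75 55 44 42 41 40]
204 [ 65  61  63  69  80  86  91  96  99 100  97  88  73  56  53  53  54  49]
topg
165 [255 255 255 255 255 255 255 255 255 255 255 255 255 255 255 255 255]
166 [255 255 255 255 255 255 251 245 244 246 255 255 255 255 255 255 255]
167 [255 255 255 255 255 254 245 240 240 237 247 255 255 255 255 255 255]
168 [255 255 255 255 252 247 246 245 244 243 241 255 255 255 255 255 255]
169 [255 255 255 255 219 245 250 248 246 248 251 250 255 255 255 255 255]
170 [255 255 255 253 131 219 253 252 251 252 245 240 255 255 255 255 255]
171 [255 255 255 255 104 126 243 255 255 245 170 185 255 255 255 255 255]
172 [255 255 255 255 123  70 202 255 246 150  76 217 255 255 255 255 255]
173 [255 255 255 255 140  57  83 111  97  55  79 249 255 255 255 255 255]
174 [255 255 255 216 121  67  56  54  56  70 121 255 255 255 255 255 255]
175 [255 255 255 240 149 103  68  58  75 126 171 252 255 255 255 255 255]
176 [255 255 255 255 183 143 100 105 135 209 238 255 255 255 255 255 255]
177 [255 255 255 255 251 190 149 196 228 249 255 255 255 255 255 255 255]
[0.63340007 0.03378258 0.114     ] [0.63330939 0.03796902 0.114     ]
```

View pics/c5.png

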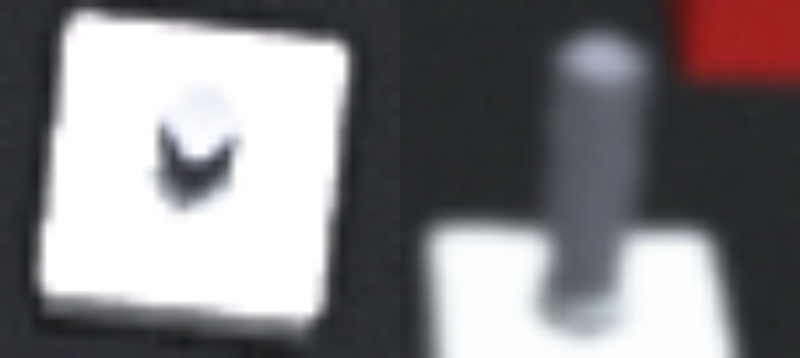

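```bash
cat > fh.py <<'E'
from h import *
from scipy.optimize import minimize
S=8
def ren(c,p,o,w,h,lv):
    x,y,a=p;ca,sa=np.cos(a),np.sin(a);sq=np.array([[7,7],[-7,7],[-7,-7],[7,-7]])/1000
    P=lambda z:np.array([proj(c,[x+ca*u-sa*v,y+sa*u+ca*v,z]) for u,v in sq])
    T,B=P(.114),P(.055);f=lambda q:np.round((q-o+.5)*S*16).astype(np.int32)
    m=np.full((h*S,w*S),lv[0],np.uint8)
    cv2.fillConvexPoly(m,cv2.convexHull(f(np.vstack([T,B]))),lv[1],shift=4);cv2.fillConvexPoly(m,f(T),lv[2],shift=4)
    return cv2.GaussianBlur(cv2.resize(m,(w,h),interpolation=cv2.INTER_AREA).astype(float),(5,5),s_)
def fit(c,f,o,w,h,lv,ch=2):
    global s_;s_=.7 if c=="top" else 1.0
    im=cv2.cvtColor(cv2.imread(f),cv2.COLOR_BGR2GRAY)[o[1]:o[1]+h,o[0]:o[0]+w].astype(float)
    wt=np.ones_like(im)
    cost=lambda p:(np.abs(im-ren(c,p,np.array(o),w,h,lv))).mean()
    for a in np.radians(range(0,90,15)):
        x0=np.array([.6335,.0345 if c=="top" else .0375,a]);r=minimize(cost,x0,method="Nelder-Mead",options=dict(initial_simplex=x0+np.array([[0,0,0],[.003,0,0],[0,.003,0],[0,0,.25]])))
        print(c,r.x[:2].round(4),np.degrees(r.x[2]).round(1)%90,round(r.fun,2))
fit("top","pics/top.png",(278,163),18,11,(255,65,248))
fit("side","pics/side4.png",(308,186),19,17,(42,96,165))
E
python3 fh.py
```

```text
top [0.6348 0.0348] 88.2 7.79
top [0.6349 0.0351] 89.5 7.6
top [0.6349 0.035 ] 89.9 7.75
top [0.6351 0.0349] 87.7 7.65
top [0.635  0.0351] 89.4 7.72
top [0.6353 0.0344] 80.5 8.3
side [0.6328 0.0373] 14.5 4.53
side [0.6329 0.0374] 17.7 4.53
side [0.6328 0.0371] 15.7 4.5
side [0.633  0.0374] 42.7 4.59
side [0.6329 0.0369] 43.8 4.6
side [0.633  0.0373] 14.200000000000003 4.54
```

```bash
cat > fh2.py <<'E'
from h import *
from scipy.optimize import minimize
S=8
def masks(c,p,o,w,h,sg):
    x,y,a=p;ca,sa=np.cos(a),np.sin(a);sq=np.array([[7,7],[-7,7],[-7,-7],[7,-7]])/1000
    P=lambda z:np.array([proj(c,[x+ca*u-sa*v,y+sa*u+ca*v,z]) for u,v in sq])
    T,B=P(.114),P(.055);f=lambda q:np.round((q-o+.5)*S*16).astype(np.int32)
    L=np.zeros((h*S,w*S),np.uint8);cam=ray(c,(0,0))[0][:2]-[x,y]
    for i in range(4):
        j=(i+1)%4;n=np.array([ca*(sq[i]+sq[j])[0]-sa*(sq[i]+sq[j])[1],sa*(sq[i]+sq[j])[0]+ca*(sq[i]+sq[j])[1]])
        if n@cam>np.linalg.norm(n)*.007: cv2.fillConvexPoly(L,f(np.array([T[i],T[j],B[j],B[i]])),2+i,shift=4)
    cv2.fillConvexPoly(L,f(T),1,shift=4)
    return [cv2.GaussianBlur(cv2.resize((L==k).astype(np.float32),(w,h),interpolation=cv2.INTER_AREA),(7,7),sg).ravel() for k in range(6) if (L==k).any()]
def run(c,f,o,w,h,sg):
    im=cv2.cvtColor(cv2.imread(f),cv2.COLOR_BGR2GRAY)[o[1]:o[1]+h,o[0]:o[0]+w].astype(float).ravel()
    def cost(p,a):
        A=np.array(masks(c,(p[0],p[1],a),np.array(o),w,h,sg)).T;s=np.linalg.lstsq(A,im,rcond=None)[0];return np.sqrt(((A@s-im)**2).mean())
    for d in range(0,90,6):
        x0=np.array([.634,.035 if c=="top" else .0373]);r=minimize(cost,x0,args=(np.radians(d),),method="Nelder-Mead",options=dict(initial_simplex=x0+np.array([[0,0],[.003,0],[0,.003]])))
        print(c,d,r.x.round(4),round(r.fun,2))
run("top","pics/top.png",(279,163),16,11,.5)
run("side","pics/side4.png",(308,185),18,17,1.)
E
python3 fh2.py
```

```text
top 0 [0.6346 0.0348] 18.74
top 6 [0.6343 0.0342] 19.04
top 12 [0.6347 0.0348] 19.83
top 18 [0.635  0.0346] 19.45
top 24 [0.6352 0.0343] 19.94
top 30 [0.6352 0.0343] 20.77
top 36 [0.6353 0.0341] 21.53
top 42 [0.6358 0.0344] 21.6
top 48 [0.6357 0.0344] 21.79
top 54 [0.6352 0.0343] 21.88
top 60 [0.6355 0.0342] 21.6
top 66 [0.6351 0.0346] 21.4
top 72 [0.6349 0.0349] 20.88
top 78 [0.6353 0.0344] 25.12
top 84 [0.6344 0.0347] 21.2
side 0 [0.6328 0.0373] 5.25
side 6 [0.6327 0.0373] 4.46
side 12 [0.6326 0.0375] 3.78
side 18 [0.6325 0.0374] 3.29
side 24 [0.6325 0.0374] 3.08
side 30 [0.6325 0.0375] 2.96
side 36 [0.6325 0.0376] 3.04
side 42 [0.6325 0.0375] 3.13
side 48 [0.6325 0.0374] 3.39
side 54 [0.6325 0.0374] 3.86
side 60 [0.6323 0.0374] 4.48
side 66 [0.6322 0.0373] 5.09
side 72 [0.6322 0.0373] 5.8
side 78 [0.633  0.0372] 7.13
side 84 [0.6327 0.037 ] 6.12
```

```bash
python3 -m handwheel '[[[16.5,-7.5,2.5],[0,0,-0.925]],[[16.5,-7.5,2.5],[0,0,-0.925]],[[16.5,-7.5,2.5],[0,0,-0.925]],[[16.5,-7.5,2.5],[0,0,-0.925]],[[16.5,-7.5,2.5],[0,0,-0.925]]]' 0.05 40
python3 -m handwheel '[[[0,0,0],[0,0,0]],[[0,0,0],[0,0,0]]]'
python3 - <<'E'
from h import *
s=[ctrl.get_obs()];m=R.from_rotvec(s[0]["tool_rot"]).as_matrix();print(m.round(3).tolist(),"yaw",np.degrees(np.arctan2(m[1,1],m[0,1])))
print(need([.634,.036,.066]))
E
```

```text
t: 8.2
tool_pos: [0.6319, 0.0362, 0.1823]
tool_rot: [-3.015, -0.876, 0.007]
contact_force: [0.9, -0.7, 0.9]
opening: 0.0405
grip_force: 0.0
t: 8.45
tool_pos: [0.6317, 0.0361, 0.1846]
tool_rot: [-3.02, -0.864, 0.001]
contact_force: [0.7, -0.0, 0.0]
opening: 0.0407
grip_force: 0.0
[[0.849, 0.529, -0.001], [0.529, -0.849, 0.0], [-0.001, -0.0, -1.0]] yaw -58.068691741053314
[ 0.19  0.14 11.86]
```

```bash
python3 -m handwheel '[[[0.2,0.1,4],[0,0,0]],[[0.2,0.1,8],[0,0,0]],[[0.2,0.1,11],[0,0,0]],[[0.2,0.1,11.8],[0,0,0]],[[0.2,0.1,11.8],[0,0,0]]]'
python3 -m handwheel '[[[0,0,0],[0,0,0]],[[0,0,0],[0,0,0]],[[0,0,0],[0,0,0]],[[0,0,0],[0,0,0]],[[0,0,0],[0,0,0]]]' 1 60
python3 -m handwheel '[[[0,0,0],[0,0,0]],[[0,0,0],[0,0,0]],[[0,0,0],[0,0,0]]]'
```

```text
t: 9.07
tool_pos: [0.6343, 0.0364, 0.0675]
tool_rot: [-3.02, -0.867, -0.0]
contact_force: [0.0, 0.1, 0.1]
opening: 0.0408
grip_force: 0.0
t: 9.7
tool_pos: [0.6357, 0.0363, 0.0694]
tool_rot: [3.018, 0.867, 0.005]
contact_force: [-0.1, 0.2, 6.7]
opening: 0.0131
grip_force: 58.8
t: 10.07
tool_pos: [0.6357, 0.0363, 0.0694]
tool_rot: [3.018, 0.867, 0.005]
contact_force: [-1.3, 0.2, 6.5]
opening: 0.0136
grip_force: 58.8
```

```bash
python3 -m handwheel '[[[0,0,-2],[0,0,0]],[[0,0,-5],[0,0,0]],[[0,0,-8],[0,0,0]],[[0,0,-10],[0,0,0]],[[0,0,-10],[0,0,0]]]'
python3 - <<'E'
from h import *
b=ctrl.get_image("side")
s=ctrl.get_obs();p=np.array(s["tool_pos"]);print(p,proj("side",p),proj("side",p-[0,0,.059]),R.from_rotvec(s["tool_rot"]).as_matrix()[:,2])
x=b[165:245,270:370];cv2.imwrite("pics/c6.png",cv2.resize(x,(750,600),interpolation=cv2.INTER_CUBIC))
E
```

```text
t: 10.7
tool_pos: [0.6355, 0.0363, 0.1697]
tool_rot: [3.018, 0.868, 0.006]
contact_force: [0.2, -0.1, -0.7]
opening: 0.0135
grip_force: 58.6
[0.63443248 0.03634389 0.16770777] [319.58530008 167.97187322] [317.46126638 191.16671714] [ 1.00162309e-03 -6.78277754e-05 -9.99999496e-01]
```

View pics/c6.png

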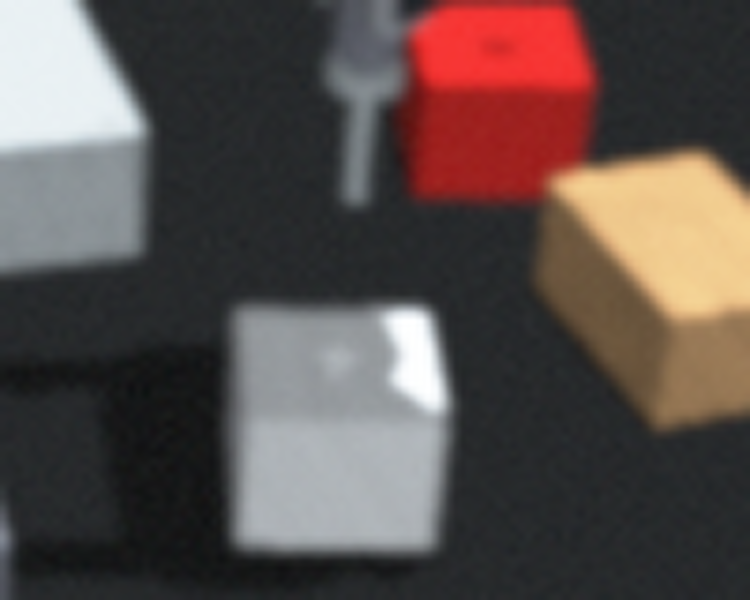

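The stylus hangs straight with its tip at crop (355,207), about 63 mm below the TCP. Next I'll refine the groove line from both cameras.

Run:
```python
from h import *
def seg(c,f,roi,thr,z):
    g=cv2.cvtColor(cv2.imread(f),cv2.COLOR_BGR2GRAY);x,y,w,h=roi
    cs,_=cv2.findContours((g[y:y+h,x:x+w]<thr).astype(np.uint8),cv2.RETR_LIST,cv2.CHAIN_APPROX_NONE)
    for k in cs:
        if 8<cv2.contourArea(k)<400:
            P=np.array([at(c,p[0]+[x,y],z)[:2] for p in k],np.float32)*1000;print(c,thr,z,[np.round(v,1) for v in cv2.minAreaRect(P)],(k.mean(0)+[x,y]).round())
for t in(110,150,180): seg("top","pics/top.png",(140,210,65,25),t,.05)
for t in(110,150): seg("side","pics/side4.png",(245,145,30,35),t,.05)
g=cv2.cvtColor(cv2.imread("pics/side4.png"),cv2.COLOR_BGR2GRAY);print(g[150:176:2,248:272])
print(need([.530,.262,.15]))
```

```text
top 110 0.05 [array([527.1, 300. ]), array([ 8.1, 90.5]), np.float64(6.4)] [[172. 222.]]
top 150 0.05 [array([527. , 299.3]), array([ 9.3, 92.5]), np.float64(6.2)] [[172. 222.]]
top 180 0.05 [array([527. , 299.1]), array([ 9.9, 92.8]), np.float64(6.2)] [[172. 222.]]
side 110 0.05 [array([524.5, 300.3]), array([ 5.1, 74.5]), np.float64(6.3)] [[258. 162.]]
side 110 0.05 [array([575.5, 383.9]), array([48.5,  9.2]), np.float64(83.0)] [[273. 148.]]
side 150 0.05 [array([524.3, 303.5]), array([ 8.5, 81.9]), np.float64(6.4)] [[258. 162.]]
side 150 0.05 [array([573.6, 380.8]), array([55.2, 12.3]), np.float64(83.0)] [[273. 148.]]
[[238 239 238 239 238 239 239 238 239 239 239 238 238 237 232 226 225 228
  234 237 238 238 234 213]
 [238 239 239 238 239 238 238 238 237 238 239 238 238 239 239 239 239 239
  239 239 238 239 238 232]
 [238 239 238 238 235 226 208 198 205 220 232 237 238 239 239 239 238 239
  238 238 238 238 239 238]
 [239 239 238 239 234 216 166 110  98 143 200 231 238 238 239 238 238 238
  239 239 239 239 239 238]
 [238 238 238 238 238 231 205 144  88  93 149 207 231 238 239 239 2
[... 165 characters left out ...]
226 188 127  79  96 154 209 232 238 238 239
  238 238 239 239 238 238]
 [239 239 239 238 239 239 239 236 227 188 124  78  99 158 211 233 238 239
  238 239 239 239 239 239]
 [239 239 238 238 239 239 238 238 234 216 165 101  74 113 175 222 236 239
  239 239 238 239 238 238]
 [238 239 239 239 238 238 239 239 237 233 213 161 109  95 133 191 227 237
  239 239 239 238 238 238]
 [239 239 238 238 239 239 239 239 239 238 234 227 219 218 222 228 235 238
  239 239 239 239 239 239]
 [238 238 239 239 239 239 239 239 238 238 238 238 238 238 239 239 238 239
  238 239 238 238 238 238]
 [238 239 239 239 238 239 238 239 239 238 238 239 239 238 239 239 239 239
  238 239 239 239 238 239]]
[  3.13 -24.67   1.76]
```

```bash
python3 -m handwheel '[[[3.1,-24.6,1],[0,0,0.4485]],[[3.1,-24.6,1],[0,0,0.4485]],[[3.1,-24.6,1],[0,0,0.4485]],[[3.1,-24.6,1],[0,0,0.4485]],[[3.1,-24.6,1],[0,0,0.4485]]]'
python3 -m handwheel '[[[0,0,0],[0,0,0]],[[0,0,0],[0,0,0]],[[0,0,0],[0,0,0]]]'
python3 - <<'E'
from h import *
m=R.from_rotvec(ctrl.get_obs()["tool_rot"]).as_matrix();print(m.round(3).tolist())
print(need([.5306,.2612,.1134]))
for i in range(3):
  b=ctrl.get_image("side")
print(need([.5306,.2612,.1134]))
E
```

```text
t: 11.38
tool_pos: [0.5266, 0.2641, 0.1546]
tool_rot: [3.136, 0.184, -0.007]
contact_force: [0.7, -2.1, -1.7]
opening: 0.0132
grip_force: 58.9
t: 11.75
tool_pos: [0.5305, 0.26, 0.157]
tool_rot: [3.137, 0.172, -0.0]
contact_force: [-0.0, -0.3, -1.0]
opening: 0.0131
grip_force: 58.9
[[0.994, 0.109, -0.0], [0.109, -0.994, -0.0], [-0.0, 0.0, -1.0]]
[ 0.02 -0.12  4.36]
[ 0.03 -0.06  4.38]
```

```bash
python3 -m handwheel '[[[0,-0.1,2],[0,0,0]],[[0,-0.1,3.8],[0,0,0]],[[0,-0.1,4.2],[0,0,0]],[[0,-0.1,4.2],[0,0,0]],[[0,-0.1,4.2],[0,0,0]]]'
python3 -m handwheel '[[[0,0,0.1],[0,0,0]],[[0,0,0.2],[0,0,0]],[[0,0,0.2],[0,0,0]]]'
python3 -m handwheel '[[[0,0,0.1],[0,0,0]],[[0,0,0.2],[0,0,0]],[[0,0,0.2],[0,0,0]]]'
```

```text
t: 12.52
tool_pos: [0.5301, 0.2624, 0.1156]
tool_rot: [-3.137, -0.175, -0.001]
contact_force: [0.1, -0.2, -1.6]
opening: 0.0129
grip_force: 59.1
t: 12.9
tool_pos: [0.5297, 0.2623, 0.1132]
tool_rot: [-3.137, -0.175, -0.0]
contact_force: [0.6, 0.1, -1.1]
opening: 0.0134
grip_force: 59.1
t: 13.28
tool_pos: [0.5297, 0.2622, 0.111]
tool_rot: [3.137, 0.175, -0.0]
contact_force: [0.4, -0.1, -1.0]
opening: 0.0132
grip_force: 59.1
```

```bash
python3 -m handwheel '[[[0,0,0.05],[0,0,0]],[[0,0,0.1],[0,0,0]],[[0,0,0.1],[0,0,0]]]'
python3 -m handwheel '[[[0,0,0.05],[0,0,0]],[[0,0,0.1],[0,0,0]],[[0,0,0.1],[0,0,0]]]'
python3 -m handwheel '[[[0,0,0.05],[0,0,0]],[[0,0,0.1],[0,0,0]],[[0,0,0.1],[0,0,0]]]'
```

```text
t: 13.65
tool_pos: [0.5299, 0.2623, 0.1103]
tool_rot: [-3.137, -0.175, -0.0]
contact_force: [0.0, -0.4, -0.6]
opening: 0.013
grip_force: 59.1
t: 14.02
tool_pos: [0.5301, 0.2623, 0.1098]
tool_rot: [-3.137, -0.175, -0.001]
contact_force: [-1.2, -0.3, 3.1]
opening: 0.0135
grip_force: 59.5
t: 14.4
tool_pos: [0.5302, 0.2624, 0.1096]
tool_rot: [-3.137, -0.175, -0.001]
contact_force: [-2.3, -0.3, 7.4]
opening: 0.0133
grip_force: 60.1
```

Floor contact. Sliding now.

```bash
python3 -m handwheel '[[[0,-0.25,0],[0,0,0]],[[0,-0.5,0],[0,0,0]],[[0,-0.5,0],[0,0,0]]]'|sed -n '1,2p;4p'
python3 -m handwheel '[[[0,-0.25,0],[0,0,0]],[[0,-0.5,0],[0,0,0]],[[0,-0.5,0],[0,0,0]]]'|sed -n '1,2p;4p'
python3 -m handwheel '[[[0,-0.25,0],[0,0,0]],[[0,-0.5,0],[0,0,0]],[[0,-0.5,0],[0,0,0]]]'|sed -n '1,2p;4p'
```

```text
t: 14.78
tool_pos: [0.5304, 0.2663, 0.1097]
contact_force: [-1.3, -4.0, 7.6]
t: 15.15
tool_pos: [0.5302, 0.2714, 0.1097]
contact_force: [-0.2, -3.0, 6.6]
t: 15.52
tool_pos: [0.5297, 0.2765, 0.1097]
contact_force: [-0.7, -3.2, 6.4]
```

```bash
python3 -m handwheel '[[[0,-0.25,0],[0,0,0]],[[0,-0.5,0],[0,0,0]],[[0,-0.5,0],[0,0,0]]]'|sed -n '1,2p;4p'
python3 -m handwheel '[[[0,-0.25,0],[0,0,0]],[[0,-0.5,0],[0,0,0]],[[0,-0.5,0],[0,0,0]]]'|sed -n '1,2p;4p'
python3 -m handwheel '[[[0,-0.25,0],[0,0,0]],[[0,-0.5,0],[0,0,0]],[[0,-0.5,0],[0,0,0]]]'|sed -n '1,2p;4p'
```

```text
t: 15.9
tool_pos: [0.5292, 0.2813, 0.1097]
contact_force: [0.3, -3.4, 5.7]
t: 16.27
tool_pos: [0.5286, 0.2864, 0.1097]
contact_force: [0.6, -3.2, 7.3]
t: 16.65
tool_pos: [0.526, 0.2924, 0.1073]
contact_force: [0.3, 1.3, -0.1]
```

It dropped. I'll nudge it towards the hole centre and go down gently.

```bash
python3 -m handwheel '[[[0,-0.1,0],[0,0,0]],[[0,-0.15,0.1],[0,0,0]],[[0,-0.15,0.2],[0,0,0]],[[0,-0.15,0.2],[0,0,0]]]'|sed -n '1,2p;4p'
python3 -m handwheel '[[[0,0,0.15],[0,0,0]],[[0,0,0.25],[0,0,0]],[[0,0,0.25],[0,0,0]]]'|sed -n '1,2p;4p'
```

```text
t: 17.15
tool_pos: [0.5261, 0.2935, 0.1058]
contact_force: [-0.5, 0.8, -0.7]
t: 17.52
tool_pos: [0.5262, 0.2935, 0.1034]
contact_force: [0.7, 0.6, -0.3]
```

```bash
for i in 1; do :; done; python3 -m handwheel '[[[0,0,0.1],[0,0,0]],[[0,0,0.2],[0,0,0]],[[0,0,0.2],[0,0,0]]]'|sed -n '1,2p;4p'
python3 -m handwheel '[[[0,0,0.1],[0,0,0]],[[0,0,0.2],[0,0,0]],[[0,0,0.2],[0,0,0]]]'|sed -n '1,2p;4p'
python3 -m handwheel '[[[0,0,0.1],[0,0,0]],[[0,0,0.2],[0,0,0]],[[0,0,0.2],[0,0,0]]]'|sed -n '1,2p;4p'
```

```text
t: 17.9
tool_pos: [0.5263, 0.2936, 0.1016]
contact_force: [0.2, 1.2, 0.2]
t: 18.27
tool_pos: [0.5262, 0.2935, 0.0995]
contact_force: [-0.4, 0.8, -1.8]
t: 18.65
tool_pos: [0.5262, 0.2935, 0.0975]
contact_force: [0.0, 0.5, -0.5]
```

```bash
python3 -m handwheel '[[[0,0,0.1],[0,0,0]],[[0,0,0.1],[0,0,0]]]'|sed -n '1,2p;4p'
python3 -m handwheel '[[[0,0,0.1],[0,0,0]],[[0,0,0.1],[0,0,0]]]'|sed -n '1,2p;4p'
python3 - <<'E'
from h import *
b=ctrl.get_image("side");a=ctrl.get_image("top")
cv2.imwrite("pics/c7.png",np.hstack([cv2.resize(b[130:205,220:300],(400,375),interpolation=cv2.INTER_CUBIC),cv2.resize(a[180:260,105:245],(400,375),interpolation=cv2.INTER_CUBIC)]))
E
```

```text
t: 18.9
tool_pos: [0.5267, 0.2937, 0.0971]
contact_force: [-0.6, -0.9, 4.3]
t: 19.15
tool_pos: [0.5275, 0.294, 0.0973]
contact_force: [1.7, 0.8, 3.8]
```

View pics/c7.png

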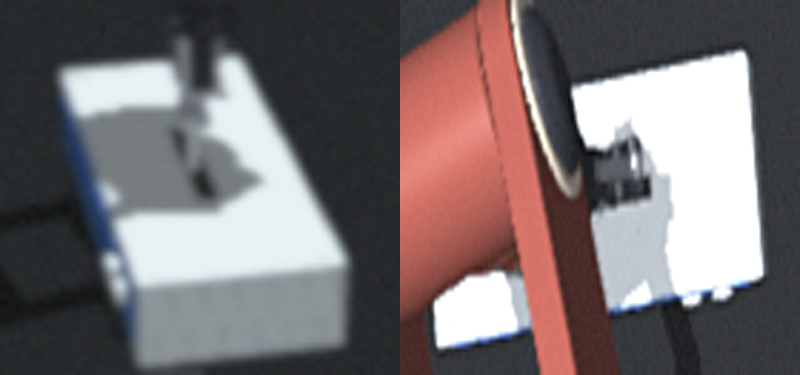

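The tip is in the groove (crop 195,165) and the force is about 4 N, which matches the pin's friction. Pushing on to the hard stop.

```bash
python3 -m handwheel '[[[0,0,0.1],[0,0,0]],[[0,0,0.2],[0,0,0]],[[0,0,0.2],[0,0,0]]]'|sed -n '1,2p;4p'
python3 -m handwheel '[[[0,0,0.1],[0,0,0]],[[0,0,0.2],[0,0,0]],[[0,0,0.2],[0,0,0]]]'|sed -n '1,2p;4p'
```

```text
t: 19.62
tool_pos: [0.5289, 0.2946, 0.0972]
contact_force: [0.7, 0.5, 1.8]
t: 20.0
tool_pos: [0.5294, 0.2948, 0.096]
contact_force: [-0.1, -0.9, 10.5]
```

```bash
python3 -m handwheel '[[[0,0,0.1],[0,0,0]],[[0,0,0.2],[0,0,0]],[[0,0,0.2],[0,0,0]],[[0,0,0.2],[0,0,0]]]'
python3 - <<'E'
from h import *
s=ctrl.get_obs();print(R.from_rotvec(s["tool_rot"]).as_matrix()[:,2],s["effort"])
E
```

```text
t: 20.5
tool_pos: [0.5307, 0.2953, 0.0958]
tool_rot: [-3.133, -0.174, -0.017]
contact_force: [1.1, -0.0, 5.6]
opening: 0.0131
grip_force: 61.0
[ 0.010529    0.0041589  -0.99993592] [ 1.78135447e-01 -3.49554384e+01 -2.88798058e+01 -6.69089044e-03
  3.44752595e-01 -2.83883601e-04]
```

Commanding lower isn't moving it further. I'll back out and check the flag and the stylus.

```bash
python3 -m handwheel '[[[0,0,-0.3],[0,0,0]],[[0,0,-0.6],[0,0,0]],[[0,0,-0.6],[0,0,0]]]'|sed -n '1,4p'
python3 -m handwheel '[[[0,0,-1],[0,0,0]],[[0,0,-3],[0,0,0]],[[0,0,-5],[0,0,0]],[[0,0,-7],[0,0,0]],[[0,0,-7],[0,0,0]]]'|sed -n '1,4p'
python3 - <<'E'
from h import *
b=ctrl.get_image("side");a=ctrl.get_image("top");cv2.imwrite("pics/side8.png",b)
s=ctrl.get_obs();p=np.array(s["tool_pos"]);print(p,proj("side",p),proj("side",p-[0,0,.063]),proj("side",p-[0,0,.021]))
cv2.imwrite("pics/c8.png",cv2.resize(b[100:190,220:300],(533,600),interpolation=cv2.INTER_CUBIC))
E
```

```text
t: 20.88
tool_pos: [0.5262, 0.2935, 0.0951]
tool_rot: [3.137, 0.175, 0.0]
contact_force: [1.0, 0.2, 0.9]
t: 21.5
tool_pos: [0.5277, 0.2943, 0.1691]
tool_rot: [-3.135, -0.175, -0.008]
contact_force: [0.3, -0.3, -1.1]
[0.52620375 0.29358271 0.16588788] [258.90979977 124.3424677 ] [258.93436841 145.8752811 ] [258.9181614  131.67089241]
```

View pics/c8.png

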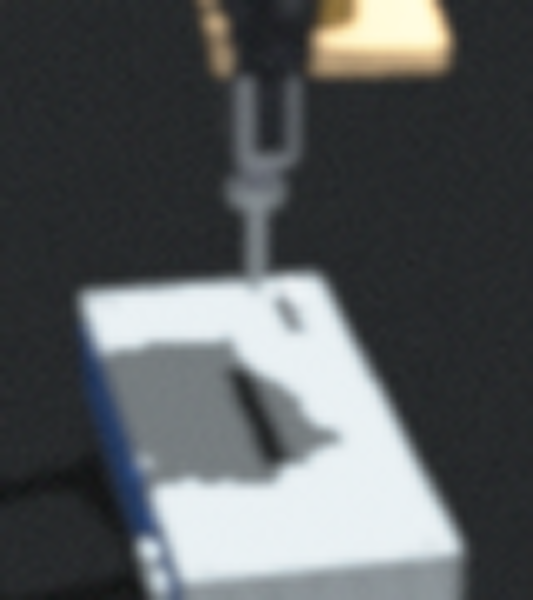

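The flag is unclear from here: the slot is at crop (287,312) and the tip merges with the white top. I'll move the arm aside for a clear look.

```bash
python3 -m handwheel '[[[2,15,0],[0,0,0]],[[2,15,0],[0,0,0]],[[2,15,0],[0,0,0]],[[2,15,0],[0,0,0]]]' - 80|sed -n '1,2p'
python3 - <<'E'
from h import *
b=ctrl.get_image("side");a=ctrl.get_image("top");cv2.imwrite("pics/side9.png",b);cv2.imwrite("pics/top9.png",a)
s=ctrl.get_obs();p=np.array(s["tool_pos"]);print(p,[proj("side",p-[0,0,d]).round(1) for d in(0,.021,.063)])
o=cv2.imread("pics/side.png");ot=cv2.imread("pics/top.png")
g=lambda i:cv2.cvtColor(i,cv2.COLOR_BGR2GRAY)
print(g(o)[140:154,256:270]);print(g(b)[140:154,256:270])
print(g(ot)[207:218,122:142]);print(g(a)[207:218,122:142])
u,v=proj("side",p-[0,0,.04]).astype(int)
r=lambda im,x,y,w,h:cv2.resize(im[y:y+h,x:x+w],(260,360),interpolation=cv2.INTER_CUBIC)
cv2.imwrite("pics/c9.png",np.hstack([r(o,235,125,45,62),r(b,235,125,45,62),r(b,u-22,v-31,45,62)]))
E
```

```text
t: 22.1
tool_pos: [0.5624, 0.1449, 0.1643]
[0.56216153 0.14692596 0.16462527] [array([279.6, 148.2]), array([279.4, 156.1]), array([278.9, 171.5])]
[[ 60  64  68  69  74  76  81  86  88  94  94  82  63  46]
 [117 123 130 139 147 153 155 156 161 165 163 143 104  62]
 [185 193 199 210 216 220 219 219 218 220 219 198 150  95]
 [228 229 232 233 234 234 233 231 231 233 234 225 188 125]
 [238 238 238 237 233 224 219 220 227 235 237 232 213 157]
 [239 239 238 235 222 191 165 176 209 230 238 237 226 188]
 [239 238 238 237 226 190 137 130 180 223 236 238 233 212]
 [238 239 238 238 233 212 159 120 149 206 232 237 236 226]
 [239 238 238 238 237 226 190 137 137 189 228 237 238 233]
 [239 239 238 238 238 234 217 184 174 200 227 237 238 235]
 [239 238 238 238 238 238 233 226 224 228 234 238 238 238]
 [239 238 239 238 239 239 238 237 237 237 238 238 238 239]
 [238 239 238 238 238 238 238 238 239 239 239 239 238 239]
 [232 235 237 239 238 239 238 238 239 239 238 238 239 238]]
[[ 57  63  65  70  75  82  93  96  96  96  95  83  61  44]
 [115 123 130 138 146 152 165 176 172 169 164 142 104  63]
 [184 1
[... 1873 characters left out ...]
 255 255
  255 255]
 [255 255 255 255 255 255 255 255 255 255 255 255 255 255 255 237 253 255
  255 255]
 [255 255 255 255 255 255 255 255 255 255 255 255 255 255 183 103 197 255
  255 255]
 [255 255 255 255 255 255 255 255 255 255 255 255 255 255 172  78 141 255
  255 255]
 [255 255 255 255 255 255 255 255 251 244 243 222 202 185 194 206 243 255
  255 255]
 [255 255 253 224 197 193 196 211 229 236 237 240 251 255 255 255 255 255
  255 255]
 [255 255 254 237 240 251 254 255 255 255 255 255 255 255 255 255 255 255
  255 255]
 [255 255 255 255 255 255 255 255 255 255 255 255 255 255 255 255 255 255
  255 255]
 [255 255 255 255 255 255 255 255 255 255 255 255 255 255 255 255 255 255
  255 255]]
```

View pics/c9.png

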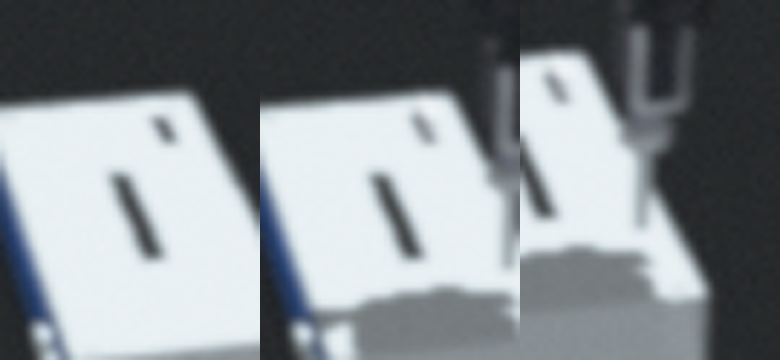

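The flag is up: in both views its bright plate now stands above the slot (middle panel 425,125). The stylus hangs straight, with its tip at right panel (643,225). Now to return it to the spot it was lifted from, in the same orientation.

```bash
python3 -m handwheel '[[[6.1,11.7,0],[0,0,-0.4485]],[[6.1,11.7,0],[0,0,-0.4485]],[[6.1,11.7,0],[0,0,-0.4485]],[[6.1,11.7,0],[0,0,-0.4485]],[[6.1,11.7,0],[0,0,-0.4485]]]'|sed -n 1,2p
python3 -m handwheel '[[[0,0,0],[0,0,0]],[[0,0,0],[0,0,0]]]'|sed -n 1,3p
python3 - <<'E'
from h import *
n=[]
for i in range(4): ctrl.get_image("side");n.append(need([.6355,.0363,.115]))
print(np.mean(n,0),R.from_rotvec(ctrl.get_obs()["tool_rot"]).as_matrix().round(3).tolist())
E
```

```text
t: 22.82
tool_pos: [0.6358, 0.0388, 0.1652]
t: 23.08
tool_pos: [0.6362, 0.038, 0.1657]
tool_rot: [3.019, 0.869, 0.0]
[-0.14    0.0675  5.0775] [[0.847, 0.531, 0.0], [0.531, -0.847, -0.0], [0.0, 0.0, -1.0]]
```

```bash
python3 -m handwheel '[[[-0.1,0.1,2],[0,0,0]],[[-0.1,0.1,4],[0,0,0]],[[-0.1,0.1,5.2],[0,0,0]],[[-0.1,0.1,5.8],[0,0,0]],[[-0.1,0.1,6],[0,0,0]]]'|sed -n '1,2p;4p'
python3 -m handwheel '[[[0,0,0.4],[0,0,0]],[[0,0,0.8],[0,0,0]],[[0,0,0.8],[0,0,0]]]'|sed -n '1,2p;4p'
```

```text
t: 23.9
tool_pos: [0.636, 0.0358, 0.1051]
contact_force: [0.9, -0.5, -1.4]
t: 24.28
tool_pos: [0.636, 0.0359, 0.0974]
contact_force: [0.5, -0.5, -0.7]
```

```bash
python3 -m handwheel '[[[0,0,0.6],[0,0,0]],[[0,0,1.2],[0,0,0]],[[0,0,1.8],[0,0,0]],[[0,0,2.4],[0,0,0]],[[0,0,2.4],[0,0,0]]]'|sed -n '1,2p;4p'
python3 -m handwheel '[[[0,0,0.1],[0,0,0]],[[0,0,0.3],[0,0,0]],[[0,0,0.3],[0,0,0]]]'|sed -n '1,2p;4p'
python3 -m handwheel '[[[0,0,0.1],[0,0,0]],[[0,0,0.2],[0,0,0]],[[0,0,0.2],[0,0,0]]]'|sed -n '1,2p;4p'
```

```text
t: 24.9
tool_pos: [0.6355, 0.0358, 0.0726]
contact_force: [-0.7, -0.3, 0.1]
t: 25.28
tool_pos: [0.6361, 0.0358, 0.0706]
contact_force: [0.6, -0.1, -0.4]
t: 25.65
tool_pos: [0.6361, 0.0359, 0.0685]
contact_force: [0.1, 1.2, -1.0]
```

```bash
python3 -m handwheel '[[[0,0,0.1],[0,0,0]],[[0,0,0.2],[0,0,0]],[[0,0,0.2],[0,0,0]]]'|sed -n '1,2p;4p'
python3 -m handwheel '[[[0,0,0.1],[0,0,0]],[[0,0,0.2],[0,0,0]],[[0,0,0.2],[0,0,0]]]'|sed -n '1,2p;4p'
```

```text
t: 26.02
tool_pos: [0.6363, 0.0359, 0.0673]
contact_force: [-2.1, 0.3, 3.8]
t: 26.4
tool_pos: [0.6364, 0.0358, 0.0673]
contact_force: [-7.5, -0.1, 12.7]
```

Seated. I'll relieve the load, release, rise and check.

```bash
python3 -m handwheel '[[[0,0,-0.25],[0,0,0]],[[0,0,-0.25],[0,0,0]]]'|sed -n '1,2p;4p'
python3 -m handwheel '[[[0,0,0],[0,0,0]],[[0,0,0],[0,0,0]],[[0,0,0],[0,0,0]],[[0,0,0],[0,0,0]]]' 0.05|sed -n '1,2p;4,5p'
python3 -m handwheel '[[[0,0,-2],[0,0,0]],[[0,0,-5],[0,0,0]],[[0,0,-9],[0,0,0]],[[0,0,-14],[0,0,0]],[[0,0,-14],[0,0,0]]]'|sed -n '1,2p'
python3 -m handwheel '[[[-14,0,0],[0,0,0]],[[-14,0,0],[0,0,0]],[[-14,0,0],[0,0,0]],[[-14,0,0],[0,0,0]]]'|sed -n '1,2p'
python3 - <<'E'
from h import *
b=ctrl.get_image("side");a=ctrl.get_image("top");cv2.imwrite("pics/side10.png",b);cv2.imwrite("pics/top10.png",a)
cv2.imwrite("pics/c10.png",np.hstack([cv2.resize(b[125:365,185:420],(430,439)),cv2.resize(a[100:290,100:300],(370,439))]))
o=cv2.cvtColor(cv2.imread("pics/side4.png"),cv2.COLOR_BGR2GRAY);g=cv2.cvtColor(b,cv2.COLOR_BGR2GRAY)
for v in(187,188,190,193,204):print(v,o[v,308:326],g[v,308:326])
E
```

```text
t: 26.65
tool_pos: [0.6365, 0.0358, 0.0674]
contact_force: [-0.7, 1.3, 2.4]
t: 27.15
tool_pos: [0.6361, 0.0359, 0.067]
contact_force: [-0.8, 0.2, -0.8]
opening: 0.0406
t: 27.78
tool_pos: [0.6396, 0.0357, 0.2157]
t: 28.28
tool_pos: [0.5174, -0.0388, 0.2077]
187 [ 42  41  41  43  46  56  78 102 114 114 100  76  54  45  40  37  42  55] [39 42 38 42 43 47 58 76 92 99 93 77 58 47 40 36 43 56]
188 [ 42  39  44  44  57  87 120 148 162 161 146 119  88  61  46  38  41  53] [ 39  40  43  40  49  66  93 119 141 149 142 125  99  71  49  37  45  54]
190 [ 41  41  40  46  67 100 129 153 167 169 168 152 125  88  54  42  43  56] [ 39  41  39  41  54  85 120 149 167 175 175 165 146 110  68  43  44  55]
193 [ 42  40  41  49  65  81  88  92  97 102 103  98  86  66  50  41  40  39] [ 42  42  41  45  57  71  86  90  97 102 103 101  93  80  57  43  42  40]
204 [ 65  61  63  69  80  86  91  96  99 100  97  88  73  56  53  53  54  49] [ 64  63  60  64  76  85  91  92  96  98 101  94  81  62  55  50  52  50]
```

View pics/c10.png

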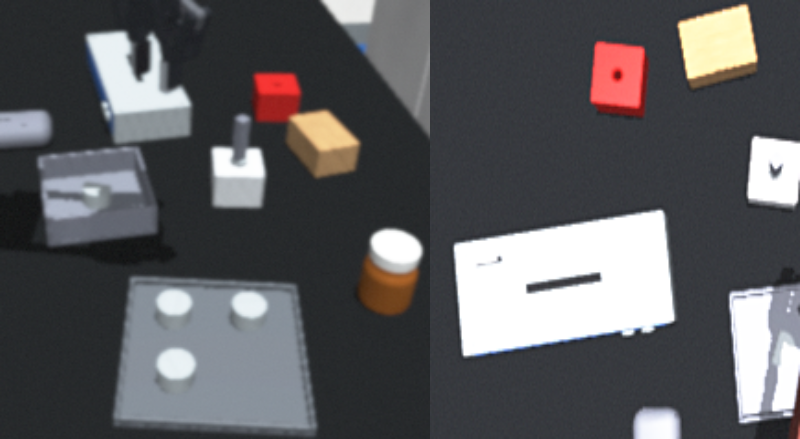

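The final view shows the stylus upright in its stand (240,140), the disc in the bin (95,195), three whole discs in place and nothing else moved. One last number before handing in: how high the flag stands.

Run:
```python
from h import *
# slot ends in the unit's own (side) picture -> flag top edge predicted in side view for several heights; also top view
f=at("top",(124,213),.05);n=at("top",(137.5,211),.05)
d=(n-f)/np.linalg.norm(n-f)*.014;c=(f+n)/2
print("slot",f.round(3),n.round(3))
P=lambda im:cv2.cvtColor(cv2.imread(im),cv2.COLOR_BGR2GRAY).astype(float)
def tmpl(c_,h):
    S=8;w,hh=560,420
    q=np.array([proj(c_,X) for X in(c-d+[0,0,-.001],c+d+[0,0,-.001],c+d+[0,0,h-.001],c-d+[0,0,h-.001])]);return q.round(1)
for cam,a,b in(("top","pics/top.png","pics/top10.png"),("side","pics/side.png","pics/side9.png")):
    for h in(.0,.010,.0125,.015): print(cam,h,tmpl(cam,h)[2:].tolist())
g=P("pics/side9.png")-P("pics/side.png");print(g[135:150,258:270].astype(int))
g=P("pics/top10.png");print(g[208:217,118:142].astype(int))
```

```text
slot [0.55  0.409 0.05 ] [0.554 0.378 0.05 ]
top 0.0 [[137.0, 211.1], [124.8, 212.9]]
top 0.01 [[135.5, 210.9], [123.2, 212.7]]
top 0.0125 [[135.1, 210.8], [122.8, 212.6]]
top 0.015 [[134.7, 210.7], [122.4, 212.6]]
side 0.0 [[265.4, 149.6], [263.3, 145.7]]
side 0.01 [[265.4, 146.6], [263.3, 142.7]]
side 0.0125 [[265.4, 145.8], [263.3, 141.9]]
side 0.015 [[265.5, 145.0], [263.3, 141.2]]
[[ -1   0   2  -2   3  -1   0  -2   0   1  -1  -2]
 [  3   3   2  -1  -1   3   0   2  -1   1   1   0]
 [ -4  -2   2   2  -3   0   0  -1  -3   2   0   0]
 [ -2   2   2  -1   6  -1   0   2  -2   3  -1   4]
 [ -2  -3   1   3   5   3  -2   0  -1   0  -1   1]
 [ -3   1   1   6  12  10   8   2   1   1  -2  -2]
 [  0  -1  -1  -1  10  20  11   4   1  -1   0   1]
 [  1  -1  -5  -7   1  10  11   5   0   0   0  -4]
 [  0   0  -4 -12 -10   3   9   6   1   0  -1  -1]
 [  0   0  -5 -17 -21   1  10   4   2   0   0   0]
 [  0   0   0  -6  -1  11  10   2  -1  -1   1   1]
 [  1   0   2   3  17  31  13  -1  -2  -1   1   0]
 [  0   0   0   2  13  34  30   8   1   1   0   0]
 [  0   0  -1   0   6  27  29  16   1  -1   0   
[... 264 characters left out ...]
55 255 255 255 255 255 255 255 255 255 255 255 255 255 255 255 255
  255 241 255 255 255 255]
 [255 255 255 255 255 255 255 255 255 255 255 255 255 255 255 255 255 255
  191 107 206 255 255 255]
 [255 255 255 255 255 255 255 255 255 255 255 255 255 255 255 255 255 255
  178  80 148 255 255 255]
 [255 255 255 255 255 255 255 255 255 255 255 255 253 247 246 225 209 192
  200 211 247 255 255 255]
 [255 255 255 255 255 255 254 228 191 192 201 215 234 239 241 243 253 255
  255 255 255 255 255 255]
 [255 255 255 255 255 255 254 242 244 253 255 255 255 255 255 255 255 255
  255 255 255 255 255 255]
 [255 255 255 255 255 255 255 255 255 255 255 255 255 255 255 255 255 255
  255 255 255 255 255 255]]
```

The flag's top edge appears at about row 140–141, which matches full height (141.2 predicted). Handing in.

```bash
python3 -c "
from station import ctrl;print(ctrl.finish_job())"
```

```text
the job is handed in; nothing more can be done
None
```

The job is handed in, with no verdict returned: the last pictures show the cut disc in the scrap bin, the flag at full height (pin home), the stylus upright and seated in its stand, and the whole discs and bystanders not visibly moved (robot clock about 28 s of 64 s).

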